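# Move the charged battery to the work light

## Robot

A 6-joint arm with a two-finger parallel gripper is mounted at the origin on the work surface. World frame = base frame: x ahead of the robot, y to its left, z up, the work surface at z = 0. Lengths are in m, angles in rad, forces in N, time in s.
With the tool pointing down it reaches from about 0.4 to 0.825 m from the base axis. Payload 7 kg.
Tool frame: the origin (TCP) lies at the very end of the fingers, on their centre line; the grasp point (between the pads) lies 19 mm behind it; z points along the fingers, y is the direction in which the jaws open and shut (so a half turn about z gives the same grasp; the last joint's range is limited). The gripper opens to 88 mm and grips with 3 to 60 N. Pads are 19 mm wide; open, the fingers measure 130 mm over their backs; the gripper's body (78 mm by 193 mm) begins 47 mm behind the grasp point.
Start: joints at [-0.988, 0.359, 0.012, 0, -1.224, -0.288], TCP at [0.196, -0.646, 0.227] pointing down, gripper open.
Joint ranges: [-3.07, 3.07], [-1.43, 2.12], [-1.02, 1.25], [-3.03, 1.67], [-3.05, -0], [-3.03, 3.03]. Speed limits (rad/s): [2.39, 2.39, 3.01, 3.14, 3.14, 3.14].

## Interface

Orientations are given as a unit quaternion [w, x, y, z].
In Python, from plant import telemetry, camera, get_calibration, job_done gives the robot as it stands. The module is installed in compiled form; this text tells all that it offers.
- The arm moves only by the shell command python3 -m creep 'ROWS' [FORCE]. ROWS is text: rows parted by semicolons, each of 7 numbers parted by spaces: the opening, from -1 (shut) to 1 (fully open), then the shift along the world's x, y, z each as a share of 0.2 m, from -1 to 1, then the turn, a rotation vector about the world's x, y, z each as a share of 0.12 rad, from -1 to 1. In form: hand tx ty tz ax ay az; .... A call has 1 to 12 rows; each row shifts and turns the commanded pose from where the row before left it; what a row does not reach is not made up. A row lasts 1/12 s, in which the tool goes at most 41.7 mm and 7.16 degrees, less where a joint would pass 70% of its speed; a pose out of reach is approached as far as the arm can. A call with a number of a shift or a turn outside -1 to 1 is refused whole. A call with a gripper value outside its range is refused whole. The fingers move at their own pace and stop on an object; FORCE is the grip in N (left out, the last holds). Time passes only in rows, so rows that do not move let the fingers close. It gives the time, the measured TCP pose, the force and the opening at its end, in the units of the state.
- telemetry.get_state(): the state, without advancing time (a new reading comes with each control period).
- camera(name): name is "side" or "top"; returns the picture (400x640x3 uint8, blue, green, red); there is no depth.
- get_calibration(name): a dict with "camera_matrix" (3x3 intrinsics, pixels), "xyz" and "attitude" of the camera in the world. Camera axes: x right, y down, z forward; pixel columns grow to the right and rows downward; lengths in m; the calibration is good to about 2 mm. A picture is of the moment at which its call begins. get_calibration takes no time and is no camera call.
- job_done(): hands the job in, once; it reports no verdict.
The state is a dict: "t": time; "joint_positions": joint angles; "joint_vel": joint speeds; "joint_efforts": joint torques, N m; "ee_pos": TCP position; "eef_rot": TCP orientation; "ft_force": force on the tool from outside, world axes, zero at the start; "wrist_torque": the same for the moment, N m; "finger_gap": opening from 0.0 (shut) to 1.0 (fully open).
Only numpy, scipy, OpenCV 4.12 (cv2) and the standard library are available. Lean on these libraries where they do the work, as an engineer would, in place of code of your own. Each camera call takes 0.05 s, during which the arm holds its last target.

## Task

The battery on the charger is full. Press the charger's catch so that the battery springs loose, slide it out of the rails, and slide it into the work light until the light's catch clicks and holds it fully home, then let go. Do it by feel, without forcing the battery, the sockets or the catches, and leave everything else on the bench where it is.

Things in the scene. Friction and masses are not known exactly. Their poses are not given: they have to be found in the camera images.
- pack: battery pack, 0.25-0.55 kg: black ribbed body 76 (x) x 54 (y) x 40 mm on a grey dovetail foot, 56 tall in all. Origin: centre of foot's underside, z up. Foot x -38 to 38, 44.4 wide at its bottom; neck to z = 16; body z = 16 to 56, to be gripped across its 54 mm. A slotted nose reaches to x = +62 and leads into the socket. Starts home in the charger, 28 mm over the bench. Over 45 N on a socket breaks it.
- pack_nose (a point): tip of the battery's nose: x = 62 mm, y = 0, z = 3.5 mm in the battery's frame. It goes in first, towards the end stop; the wrong way round the battery is not caught.
- charger: fixed battery charger: a socket like the work light's (see lamp_mouth, lamp_stop), with a boxy slotted power unit (120 mm wide, 62 tall) at x = 97 to 173 mm. Frame: z up, x the way the battery slides IN, y left; origin at bench level, straight under the battery's origin when that is home, axes then parallel.
- lamp_ejector (a joint): the light's sprung ejector (m): 0.012 = fully out (socket empty), 0 = pushed back to where the battery is home, -0.002 = its limit. It pushes the battery out with 4.5 N (out) to 7.5 N (home).
- lamp: fixed cordless work light lying on its back: socket, then a white lens panel (110 mm wide, 37 high) and tube frame to x = 276 mm. Frame as the charger's: x is the way the battery slides IN; origin at bench level under the battery's NOMINAL home, but true home is up to 12 mm nearer or farther along x and must be felt. The runway on which the battery's foot slides is 28 mm over the bench.
- lamp_mouth (a point): on the runway at the start of the rails, at x = -30 mm, z = 28 in the light's frame. The flat open runway (88 mm wide) begins at x = -140; a mouth flares 60 to 46 mm wide over x = -54 to -29; two aluminium dovetail rails, up to 15 mm over the runway, 85 over their outsides, run x = -30 to 24. Play of the foot: about 1.2 mm to each side, 2 mm up and down. The charger has the same.
- lamp_stop (a point): nominal end stop: face of the bridge block at x = 39.6, 50 mm over the bench (block top 58, 58 long); the clamped block with stop, catch and ejector really sits up to 12 mm either way along x. The battery's body hits it 1.6 mm past home. Ejector (last 12 mm) and ramped catch tooth (last 14 mm) resist, 8-15 N in all; the tooth snaps up at home and holds. The charger's is the same, but exactly nominal.
- charger_button (a point): centre of the top of the steel catch button of the charger: 22 mm (x) by 30 mm (y), 10 mm proud of the bridge; at x = 72 mm, y = 0 in the charger's frame and 68 mm over the bench when up. It moves down with the catch. More than 45 N on it or its socket breaks it.
- charger_catch (a joint): how far the catch button of the charger is down (m): 0 = up, 0.008 = fully down. Spring 2 N at the top, 4 N at the bottom, plus up to 3 N of rubbing. A battery held by it is freed at about 7 mm; the ejector then pushes it some 12 mm out by itself within 0.5 s, and the button may be let go: it catches again only if the battery is pushed back home.
- lamp_catch (a joint): how far the catch button of the work light is down (m): 0 = up, 0.008 = fully down. Spring 2 N at the top, 4 N at the bottom, plus up to 3 N of rubbing. A battery held by it is freed at about 7 mm; the ejector then pushes it some 12 mm out by itself within 0.5 s, and the button may be let go: it catches again only if the battery is pushed back home.
- bearing: bystander: ball bearing ring, 54 mm across, 16 mm high; leave it where it is (origin: centre of its underside).
- gear: bystander: small steel gear on a stub shaft, 52 mm across, 45 mm high; leave it where it is (origin: centre of its underside).
- spanner: bystander: steel spanner lying on the bench; leave it where it is (origin: on the tool).
- driver: bystander: screwdriver lying on the bench; leave it where it is (origin: on the tool).
- spray: bystander: spray can, 60 mm across, 170 mm tall; leave it where it is (origin: centre of its underside).
- jar: bystander: jar, 64 mm across, 80 mm tall; leave it where it is (origin: centre of its underside).
- carton: bystander: cardboard parts box, 70 x 90 x 110 mm; leave it where it is (origin: centre of its underside).
Not all that is in view belongs to the job. Leave any orange or purple look-alike of the pack alone.

How it is judged:
On the way, in this order (a step that is already met when the one before it is completed fails the run):
1. the charger's catch is pressed and the battery has sprung loose: 6 mm or more out of home, still in the charger's rails (x of pack in the frame of charger between -0.06 and -0.006 m and horizontal distance between pack and charger below 0.065 m and value of joint charger_catch above 0.003 m), for 0.03 s.
2. the battery has been slid right out of the charger (horizontal distance between pack and charger above 0.085 m), for 0.1 s.
3. the battery is in the light's rails, home, with the catch up (x of pack in the frame of lamp between -0.015 and 0.015 m and value of joint lamp_ejector below 0.0025 m and y of pack in the frame of lamp between -0.003 and 0.003 m and z of pack in the frame of lamp between 0.0255 and 0.0315 m and angle between the x axis of pack and the x axis of lamp, either way round below 0.06 rad and angle between pack's own z axis and vertical below 0.06 rad and x of pack_nose in the frame of lamp above 0.044 m and value of joint lamp_catch below 0.0015 m), for 0.1 s.
At the end, for the whole second after the job is handed in: the battery is fully home in the light, nose first: ejector within 2.5 mm of home, battery within 15 mm of nominal along the rails, 3 mm across and in height, 0.06 rad straight and level; both catches up (within 1.5 mm); the battery at rest and released (all of step 3 and value of joint charger_catch below 0.0015 m and linear speed of pack below 0.01 m/s and contact force between the fingers and pack below 0.1 N); the robot touches nothing.
It fails at once if the battery is forced: over 45 N between battery and charger or light (contact force between pack and lamp above 45 N or contact force between pack and charger above 45 N).
It fails at once if a socket or catch is pressed or struck with over 45 N (contact force between any of the arm, the fingers and lamp above 45 N or contact force between any of the arm, the fingers and charger above 45 N).
It fails at once if a bystander is moved by more than 20 mm (distance of any of bearing, gear, spanner, driver, spray, jar, carton from where it was at the start of the episode above 0.02 m).
It also fails if it takes over 64 s, if anything falls off the work surface, if the arm or the gripper's body presses on something with over 40 N, if the wrist force passes 120 N, or if a joint passes its speed limit or range.

## Working session

There is one attempt and no reset: what is moved stays moved. The work goes in short steps, Python scripts to look and compute and a shell command to move; the robot and the scene stay as the last step left them, time stands still between calls to the robot, and variables do not carry over. Pictures are saved under pics/ and viewed, and the job is handed in when it is done.

```bash
mkdir -p pics
python3 - <<'E'
from plant import telemetry, camera, get_calibration
import cv2
print(telemetry.get_state())
for n in("side","top"):
    c=get_calibration(n);print(n,c)
    cv2.imwrite(f"pics/{n}0.png",camera(n))
E
```

```text
{'t': 0.0, 'joint_positions': array([-9.87906214e-01,  3.59374227e-01,  1.10491522e-02, -3.61913077e-04,
       -1.22409175e+00, -2.88103775e-01]), 'joint_vel': array([ 0.00016083, -0.00079272,  0.00121589, -0.00010492, -0.00028351,
       -0.00035178]), 'joint_efforts': array([ 1.61805350e-03, -5.82719851e+01,  2.93057960e+01,  6.99688330e+00,
        6.78254830e-03, -1.68765077e-04]), 'ee_pos': array([ 0.19594642, -0.64541587,  0.22562453]), 'eef_rot': array([-1.87553178e-04, -1.46799059e-01,  9.89165987e-01,  8.06394434e-04]), 'ft_force': array([ 0.00469809, -0.80781632, -0.464177  ]), 'wrist_torque': array([-0.03854631,  0.01577878,  0.02568847]), 'finger_gap': 0.9998616374662533}
side {'camera_matrix': array([[487.47468544,   0.        , 317.53627421],
       [  0.        , 487.47468544, 196.01968208],
       [  0.        ,   0.        ,   1.        ]]), 'xyz': array([-0.08951603,  0.8710116 ,  0.83779054]), 'attitude': array([ 0.14029914, -0.28183361,  0.84539733, -0.43149661])}
top {'camera_matrix': array([[395.48768711,   0.        , 322.49670756],
       [  0.        , 395.48768711, 206.05256569],
       [  0.        ,   0.        ,   1.        ]]), 'xyz': array([0.49705906, 0.0024691 , 1.1715568 ]), 'attitude': array([ 0.00880354, -0.70259302,  0.71135961, -0.01590761])}
```

View pics/side0.png

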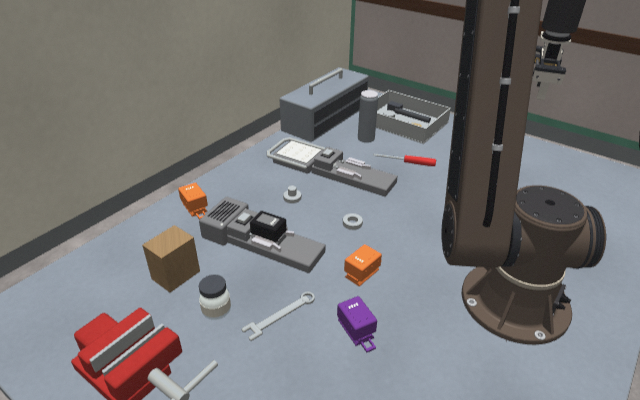

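View pics/top0.png

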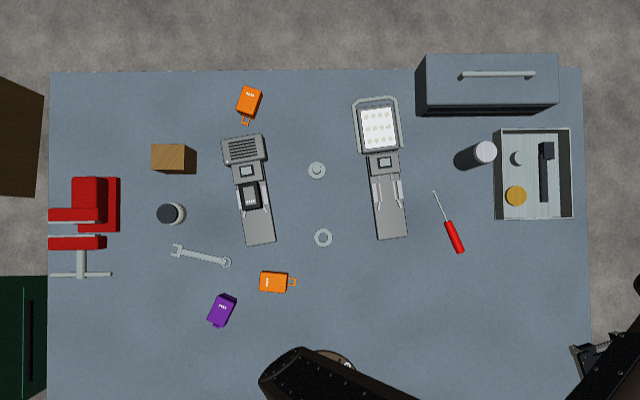

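The black battery sits in the charger at top (249,195) and side (268,223). Look-alikes I have to leave alone: orange at top (249,102) and (275,282), purple at (221,310). The light is at top (380,160), with its socket mouth facing the bottom of the picture. Next, close crops of both.

Run:
```python
import cv2,numpy as np
t=cv2.imread("pics/top0.png")
a=cv2.resize(t[125:250,210:285],None,fx=4.7,fy=4.7,interpolation=cv2.INTER_CUBIC)
b=cv2.resize(t[125:250,340:415],None,fx=4.7,fy=4.7,interpolation=cv2.INTER_CUBIC)
cv2.imwrite("pics/tc.png",np.hstack([a,b]))
s=cv2.imread("pics/side0.png")
cv2.imwrite("pics/sc1.png",cv2.resize(s[185:275,190:335],None,fx=5,fy=5,interpolation=cv2.INTER_CUBIC))
cv2.imwrite("pics/sc2.png",cv2.resize(s[130:200,260:405],None,fx=5,fy=5,interpolation=cv2.INTER_CUBIC))
```

```text
(no output)
```

View pics/tc.png

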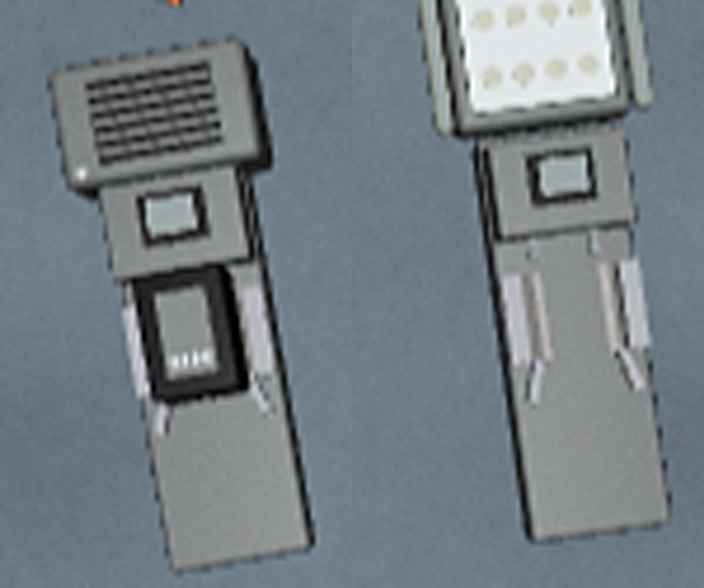

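View pics/sc1.png

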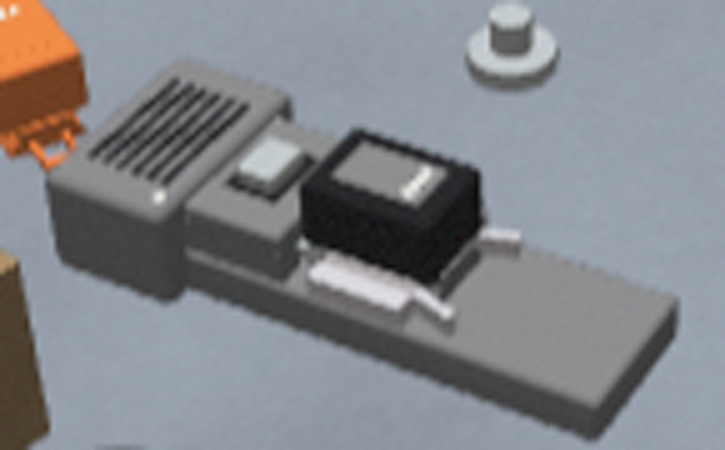

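View pics/sc2.png

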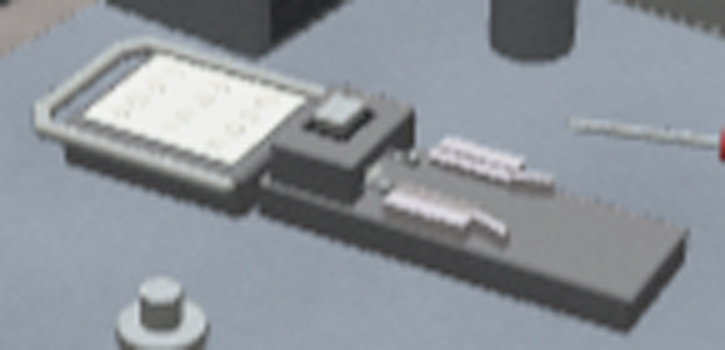

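The crops confirm the choice. The black body with ribs and white bars sits between the charger's rails against the bridge, its nose towards the power unit. The steel buttons are at crop (171,213) for the charger and (562,175) for the light. Now I measure by masks and rays.

```bash
cat > h.py <<'E'
import cv2,numpy as np
from scipy.spatial.transform import Rotation as R
from plant import get_calibration
def cam(n):
    c=get_calibration(n);q=c["attitude"]
    return c["camera_matrix"],np.array(c["xyz"]),R.from_quat([q[1],q[2],q[3],q[0]]).as_matrix()
C={n:cam(n) for n in("side","top")}
def ray(n,uv):
    K,o,M=C[n];d=M@np.linalg.inv(K)@np.array([uv[0],uv[1],1.]);return o,d/np.linalg.norm(d)
def onz(n,uv,z):
    o,d=ray(n,uv);return o+d*(z-o[2])/d[2]
def tri(a,b):
    (o1,d1),(o2,d2)=ray("top",a),ray("side",b)
    A=np.stack([d1,-d2],1);s=np.linalg.lstsq(A,o2-o1,rcond=None)[0]
    p,q=o1+s[0]*d1,o2+s[1]*d2;return (p+q)/2,np.linalg.norm(p-q)
def proj(n,p):
    K,o,M=C[n];v=K@(M.T@(np.array(p)-o));return v[:2]/v[2]
E
python3 - <<'E'
import cv2,numpy as np
t=cv2.imread("pics/top0.png");s=cv2.imread("pics/side0.png")
for p in[(261,225),(285,230),(390,220),(249,171),(242,190),(249,197),(385,162),(246,160)]:print("top",p,t[p[1],p[0]])
for p in[(290,245),(310,225),(245,217),(370,175),(329,153),(262,230),(275,215)]:print("side",p,s[p[1],p[0]])
# long slab mask: hsv saturation
h=cv2.cvtColor(t,cv2.COLOR_BGR2HSV)
m=((h[...,1]<25)&(h[...,2]>110)&(h[...,2]<165)).astype(np.uint8)*255
cv2.imwrite("pics/m.png",cv2.resize(m[90:260,200:430],None,fx=3.4,fy=3.4,interpolation=0))
E
```

```text
top (261, 225) [143 143 140]
top (285, 230) [141 127 113]
top (390, 220) [144 143 141]
top (249, 171) [172 171 160]
top (242, 190) [32 30 28]
top (249, 197) [143 143 139]
top (385, 162) [169 169 157]
top (246, 160) [113 112 110]
side (290, 245) [143 142 141]
side (310, 225) [175 163 154]
side (245, 217) [205 203 196]
side (370, 175) [142 141 141]
side (329, 153) [177 175 171]
side (262, 230) [30 29 31]
side (275, 215) [104  98  92]
```

View pics/m.png

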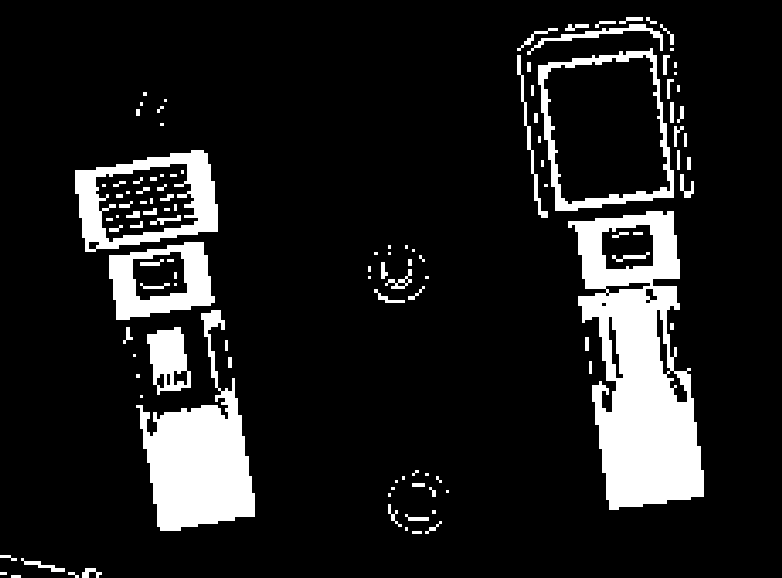

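```bash
cat > meas.py <<'E'
from h import *
def linefit(P):
    P=np.array(P,np.float32)
    vx,vy,x,y=cv2.fitLine(P,cv2.DIST_HUBER,0,0.01,0.01).ravel();return np.array([x,y]),np.array([vx,vy])
def inter(a,b):
    s=np.linalg.solve(np.stack([a[1],-b[1]],1),b[0]-a[0]);return a[0]+s[0]*a[1]
t=cv2.imread("pics/top0.png").astype(float)
# chroma B-R with brightness: background ~28 ; runway ~2
def grayness(img):
    return np.clip(1-((img[...,0]-img[...,2])-2)/26,0,1)
g=grayness(t)
bright=np.clip((t.mean(2)-70)/70,0,1)*1.0
f=np.minimum(g,bright)
def runs(v,c):
    i=c
    while v[i]>.5:i-=1
    lo=i+(.5-v[i])/(v[i+1]-v[i])
    i=c
    while v[i]>.5:i+=1
    hi=i-1+(v[i-1]-.5)/(v[i-1]-v[i]); return lo,hi
out={}
for nm,(r0,r1,cx0,cx1) in {"ch":(216,238,257,264),"la":(205,232,386,393)}.items():
    L=[];Rr=[];B=[]
    for r in range(r0,r1):
        c=int(cx0+(cx1-cx0)*(r-r0)/(r1-r0));lo,hi=runs(f[r],c);L.append((lo,r));Rr.append((hi,r))
    for c in range(cx0-6,cx1+6):
        lo,hi=runs(f[:,c],r1-6);B.append((c,hi))
    l,rr,b=map(linefit,(L,Rr,B))
    bl,br=inter(l,b),inter(rr,b)
    # corners pts far along lines
    wl=onz("top",bl,.028);wr=onz("top",br,.028)
    fl=onz("top",l[0]+l[1]*np.sign(-l[1][1])*15,.028);fr=onz("top",rr[0]+rr[1]*np.sign(-rr[1][1])*15,.028)
    print(nm,"bl",bl,"br",br,"w",np.linalg.norm(wl-wr))
    a1=np.arctan2(*(fl-wl)[1::-1]);a2=np.arctan2(*(fr-wr)[1::-1])
    e=wl-wr;a3=np.arctan2(-e[0],e[1])
    m=(wl+wr)/2
    print(" ends",wl,wr,"yaw",a1,a2,a3,"mid",m)
    out[nm]=m
E
python3 meas.py
python3 - <<'E'
from h import *
# button and masks
for n in("top","side"):
    im=cv2.imread(f"pics/{n}0.png")
    h=cv2.cvtColor(im,cv2.COLOR_BGR2HSV)
    m=((im.min(2)>150)&(h[...,1]<30)).astype(np.uint8)
    N,l,st,ce=cv2.connectedComponentsWithStats(m)
    for i in range(1,N):
        if 15<st[i,4]<400: print(n,st[i],ce[i])
    k=(im.max(2)<50).astype(np.uint8)
    N,l,st,ce=cv2.connectedComponentsWithStats(k)
    for i in range(1,N):
        if 100<st[i,4]<1500: print(n,"black",st[i],ce[i])
E
```

```text
ch bl [246.33186 246.0808 ] br [275.2008  241.25844] w 0.08406729030319889
 ends [0.42439715 0.21135503 0.028     ] [0.43715265 0.12826106 0.028     ] yaw 0.1636905418293917 0.16851680632577262 0.15231786785555992 mid [0.4307749  0.16980805 0.028     ]
la bl [378.45114 239.77574] br [407.09622 235.17508] w 0.08407580790262979
 ends [ 0.43752192 -0.16968547  0.028     ] [ 0.44971005 -0.25287316  0.028     ] yaw 0.12215668651168392 0.12345978317718986 0.1454785235574869 mid [ 0.44361598 -0.21127932  0.028     ]
top [463  72  72   3 158] [496.10759494  72.65822785]
top [352  96  51  56 315] [376.0031746  118.87936508]
top [570 134   1  27  27] [570. 147.]
top [476 141  21  21 348] [486.09195402 151.07183908]
top [380 158  10   8  61] [384.60655738 161.63934426]
top [308 162  17  16 177] [316.38418079 169.46892655]
top [571 163   1  24  24] [571.  174.5]
top [241 167  11   7  62] [245.77419355 170.14516129]
top [392 181  10  27  62] [395.5483871  193.64516129]
top [397 180   6  20  78] [399.64102564 189.06410256]
top [372 183   6  20  82] [374.56097561 192.40243902]
top [378 183   5  28 
[... 2886 characters left out ...]
33333 396.63333333]
side black [ 540    0   46   42 1315] [562.02661597  17.78935361]
side black [502  14  16  64 531] [509.05649718  44.88323917]
side black [544  43  17  23 227] [551.92070485  52.88546256]
side black [314  82  53  41 507] [338.62327416 102.96449704]
side black [494  85  15  60 480] [500.77916667 113.87291667]
side black [314 100  46  38 438] [335.66894977 118.75799087]
side black [483 151  18  76 593] [491.66273187 188.38111298]
side black [ 442  203   87   66 1160] [475.12241379 246.20344828]
side black [250 212  36  30 554] [267.75451264 228.36642599]
side black [559 234  45  34 425] [588.91764706 255.48      ]
side black [552 293  18  20 130] [560.35384615 302.76923077]
```

```bash
python3 - <<'E'
from h import *
for nm,a,b in(("ch",(245.77,170.15),(243.5,216)),("la",(384.6,161.64),(327.56,150.93))):
    p,e=tri(a,b);print(nm,"button tri",p,e,"onz .068 top",onz("top",a,.068),"side",onz("side",b,.068))
# rails tops z=.043: charger rail left/right, lamp: long
for nm,a in(("chR",(264.3,197.2)),("chL",(238.46,199.1)),("laRout",(399.64,189.06)),("laLout",(374.56,192.4)),("laRin",(395.5,193.6)),("laLin",(379.7,196.8))):
    print(nm,onz("top",a,.043))
E
python3 - <<'E'
import sys;sys.path.insert(0,'.')
from h import *
# pack top: hull of black comp in the top view (component 238,181,25x30), approximate as the top face
im=cv2.imread("pics/top0.png")
up=cv2.resize(im[120:255,205:420],None,fx=4,fy=4,interpolation=cv2.INTER_CUBIC)
k=(up.max(2)<70).astype(np.uint8)
n,l,st,ce=cv2.connectedComponentsWithStats(k)
i=l[int((195-120)*4),int((242-205)*4)]
cs,_=cv2.findContours((l==i).astype(np.uint8),0,1)
r=cv2.minAreaRect(cs[0]);b=cv2.boxPoints(r)
P=[onz("top",((x+.5)/4-.5+205,(y+.5)/4-.5+120),.084) for x,y in b]
print("pack box",np.round(P,4),"c",np.mean(P,0),[np.linalg.norm(P[j]-P[j-1]) for j in range(4)])
cv2.drawContours(up,[b.astype(int)],0,(0,255,0),1)
cv2.imwrite("pics/up.png",up[:, :800])
E
```

```text
ch button tri [0.63766633 0.20354849 0.06880555] 0.002143741802184893 onz .068 top [0.63862651 0.20437948 0.068     ] side [0.63738751 0.20240057 0.068     ]
la button tri [ 0.6564388  -0.18576011  0.06879893] 0.003967496639641626 onz .068 top [ 0.65820148 -0.18478731  0.068     ] side [ 0.65552511 -0.18790744  0.068     ]
chR [0.56375272 0.15662749 0.043     ]
chL [0.55921123 0.23023625 0.043     ]
laRout [ 0.58245862 -0.23076289  0.043     ]
laLout [ 0.5737278  -0.15864524  0.043     ]
laRin [ 0.56957157 -0.21863114  0.043     ]
laLin [ 0.56093912 -0.17315731  0.043     ]
pack box [[0.5986 0.2301 0.084 ]
 [0.6106 0.168  0.084 ]
 [0.5329 0.1527 0.084 ]
 [0.5209 0.2147 0.084 ]] c [0.56574783 0.1913704  0.084     ] [np.float64(0.07918073122293494), np.float64(0.06334264756300881), np.float64(0.07925712561847419), np.float64(0.06319442062419443)]
```

View pics/up.png

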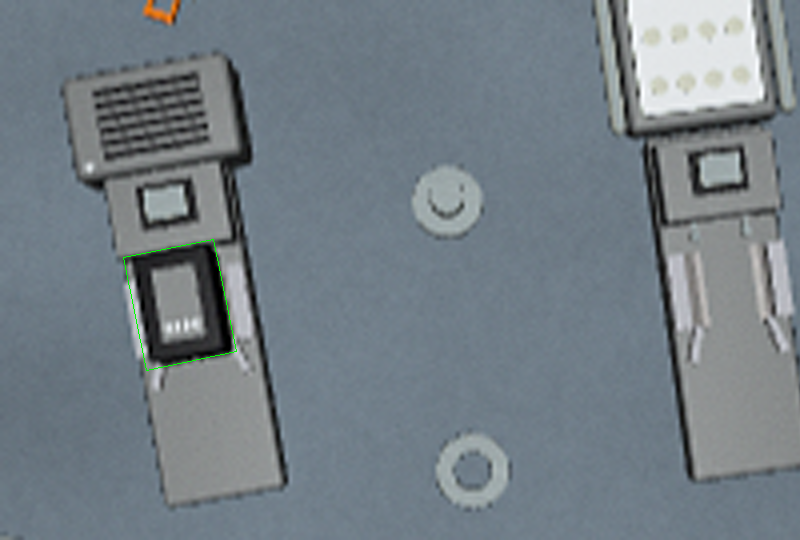

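Charger frame: about (0.568, 0.192), yaw 0.165, button at (0.638, 0.204, 0.068). Light frame: about (0.581, -0.1945), yaw 0.121. The two views agree to 2–4 mm. First I move above the charger's button with the fingers shut.

```bash
python3 -m creep '-1 .092 .177 0 0 0 -.045;-1 .092 .177 0 0 0 -.045;-1 .092 .177 0 0 0 -.045;-1 .092 .177 0 0 0 -.045;-1 .092 .177 0 0 0 -.045;-1 .092 .177 0 0 0 -.045;-1 .092 .177 0 0 0 -.045;-1 .092 .177 0 0 0 -.045;-1 .092 .177 0 0 0 -.045;-1 .092 .177 0 0 0 -.045;-1 .092 .177 0 0 0 -.045;-1 .092 .177 0 0 0 -.045' 20
```

```text
t: 1.1
ee_pos: [0.4171, -0.2191, 0.2266]
eef_rot: [0.0, -0.115, 0.993, 0.0]
ft_force: [0.8, -0.5, 0.7]
finger_gap: 0.148
```

```bash
python3 -m creep '-1 .092 .177 0 0 0 -.045;-1 .092 .177 0 0 0 -.045;-1 .092 .177 0 0 0 -.045;-1 .092 .177 0 0 0 -.045;-1 .092 .177 0 0 0 -.045;-1 .092 .177 0 0 0 -.045;-1 .092 .177 0 0 0 -.045;-1 .092 .177 0 0 0 -.045;-1 .092 .177 0 0 0 -.045;-1 .092 .177 0 0 0 -.045;-1 .092 .177 0 0 0 -.045;-1 .092 .170 0 0 0 -.045'; python3 -m creep '-1 0 0 -.1 0 0 0;-1 0 0 -.1 0 0 0;-1 0 0 -.1 0 0 0;-1 0 0 -.1 0 0 0;-1 0 0 -.1 0 0 0;-1 0 0 0 0 0 0;-1 0 0 0 0 0 0'
```

```text
t: 2.1
ee_pos: [0.638, 0.2043, 0.2261]
eef_rot: [-0.0, -0.083, 0.997, -0.0]
ft_force: [0.8, -0.5, 0.7]
finger_gap: 0.0
t: 2.68
ee_pos: [0.637, 0.2019, 0.1255]
eef_rot: [-0.001, -0.083, 0.997, -0.001]
ft_force: [0.2, -0.4, 1.0]
finger_gap: 0.003
```

```bash
python3 -m creep '-1 0 0 -.1 0 0 0;-1 0 0 -.1 0 0 0;-1 0 0 -.02 0 0 0;-1 0 0 0 0 0 0;-1 0 0 0 0 0 0;-1 0 0 0 0 0 0'
python3 - <<'E'
from h import *
from plant import camera,telemetry
print(telemetry.get_state()["ee_pos"])
s=camera("side");t=camera("top")
cv2.imwrite("pics/a.png",np.hstack([cv2.resize(s[185:265,195:295],None,fx=4,fy=4,interpolation=2),cv2.resize(t[130:210,200:300],None,fx=4,fy=4,interpolation=2)]))
E
```

```text
t: 3.18
ee_pos: [0.6387, 0.2028, 0.0845]
eef_rot: [0.001, -0.083, 0.997, 0.0]
ft_force: [-0.3, -0.5, 0.3]
finger_gap: 0.003
[0.63872953 0.20282284 0.08448845]
```

View pics/a.png

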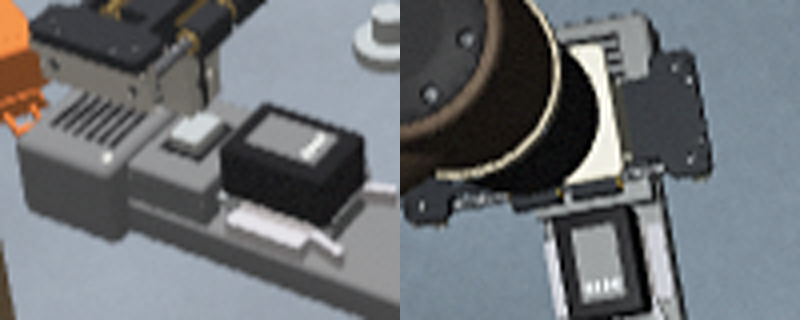

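The side crop shows the shut fingertips (190,110) right above the steel button (196,130). Now I press gently.

```bash
python3 -m creep '-1 0 0 -.02 0 0 0;-1 0 0 -.02 0 0 0;-1 0 0 -.02 0 0 0;-1 0 0 -.01 0 0 0;-1 0 0 0 0 0 0'; python3 -m creep '-1 0 0 -.01 0 0 0;-1 0 0 -.01 0 0 0;-1 0 0 0 0 0 0';python3 -m creep '-1 0 0 -.01 0 0 0;-1 0 0 0 0 0 0'
```

```text
t: 3.7
ee_pos: [0.6374, 0.2022, 0.0678]
eef_rot: [-0.0, -0.083, 0.997, -0.0]
ft_force: [-0.3, -0.6, 0.1]
finger_gap: 0.004
t: 3.95
ee_pos: [0.6377, 0.2023, 0.0644]
eef_rot: [0.0, -0.083, 0.997, -0.0]
ft_force: [-0.8, -0.5, 1.3]
finger_gap: 0.005
t: 4.12
ee_pos: [0.6378, 0.2023, 0.0625]
eef_rot: [0.0, -0.083, 0.997, 0.0]
ft_force: [0.3, -0.3, 0.9]
finger_gap: 0.002
```

```bash
python3 -m creep '-1 0 0 -.01 0 0 0;-1 0 0 0 0 0 0'
```

```text
t: 4.28
ee_pos: [0.6379, 0.2024, 0.0605]
eef_rot: [0.0, -0.083, 0.997, 0.0]
ft_force: [-0.1, -1.0, 3.8]
finger_gap: 0.007
```

```bash
python3 -m creep '-1 0 0 -.01 0 0 0;-1 0 0 0 0 0 0'
```

```text
t: 4.45
ee_pos: [0.6381, 0.2024, 0.06]
eef_rot: [0.001, -0.083, 0.997, -0.0]
ft_force: [-2.3, -0.5, 11.5]
finger_gap: 0.003
```

```bash
python3 -m creep '-1 0 0 -.005 0 0 0;-1 0 0 0 0 0 0;-1 0 0 0 0 0 0';python3 - <<'E'
from h import *
from plant import camera,telemetry
print(telemetry.get_state()["ft_force"])
s=camera("side");t=camera("top")
cv2.imwrite("pics/b.png",np.hstack([cv2.resize(s[185:265,195:295],None,fx=4,fy=4,interpolation=2),cv2.resize(t[130:210,200:300],None,fx=4,fy=4,interpolation=2)]))
E
```

```text
t: 4.7
ee_pos: [0.6382, 0.2024, 0.0598]
eef_rot: [0.001, -0.083, 0.997, 0.0]
ft_force: [-5.2, -1.4, 17.0]
finger_gap: 0.003
[-5.20876708 -1.44731248 16.95531023]
```

View pics/b.png

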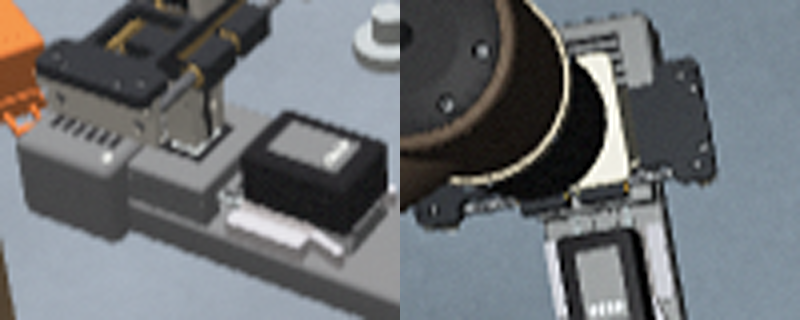

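It sprung loose: the battery moved about 12 mm away from the bridge, with the button bottomed at a 17 N press. I lift off, move over the battery, and open.

```bash
python3 -m creep '-1 0 0 .05 0 0 0;-1 0 0 .1 0 0 0;-1 0 0 .15 0 0 0;1 0 0 .15 0 0 0;1 -.1 -.015 0 0 0 0;1 -.1 -.015 0 0 0 0;1 -.1 -.015 0 0 0 0;1 -.1 -.015 0 0 0 0;1 0 0 0 0 0 0;1 0 0 0 0 0 0;1 0 0 0 0 0 0'
python3 - <<'E'
from h import *
from plant import camera,telemetry
s=camera("side");t=camera("top")
cv2.imwrite("pics/c.png",np.hstack([cv2.resize(s[165:265,195:325],None,fx=3,fy=3,interpolation=2),cv2.resize(t[130:230,190:320],None,fx=3,fy=3,interpolation=2)]))
st=telemetry.get_state();print(st["ee_pos"],st["ft_force"],st["finger_gap"])
cv2.imwrite("pics/c_side.png",s)
E
```

```text
t: 5.72
ee_pos: [0.5581, 0.1906, 0.1477]
eef_rot: [0.0, -0.083, 0.997, 0.0]
ft_force: [0.1, 0.1, 0.3]
finger_gap: 0.547
[0.55829742 0.19055488 0.14736741] [-0.77412777  0.20822384  0.36904554] 0.6373980036103422
```

View pics/c.png

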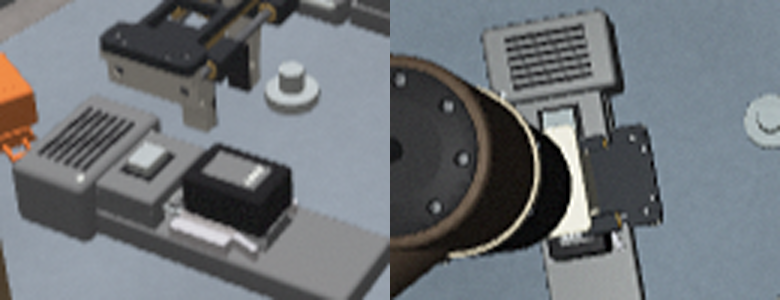

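```bash
python3 -m creep '1 0 0 0 0 0 0;1 0 0 0 0 0 0;1 0 0 0 0 0 0;1 0 0 -.08 0 0 0;1 0 0 -.1 0 0 0;1 0 0 -.1 0 0 0;1 0 0 -.08 0 0 0;1 0 0 -.06 0 0 0;1 0 0 -.04 0 0 0;1 0 0 -.02 0 0 0;1 0 0 0 0 0 0;1 0 0 0 0 0 0'
```

```text
t: 6.82
ee_pos: [0.5581, 0.1905, 0.052]
eef_rot: [0.0, -0.083, 0.997, 0.0]
ft_force: [-0.4, -0.1, 0.3]
finger_gap: 0.997
```

Run:
```python
from h import *
from plant import camera
s=camera("side");t=camera("top")
cv2.imwrite("pics/d.png",np.hstack([cv2.resize(s[165:265,195:325],None,fx=3,fy=3,interpolation=2),cv2.resize(t[130:230,190:320],None,fx=3,fy=3,interpolation=2)]))
```

```text
(no output)
```

View pics/d.png

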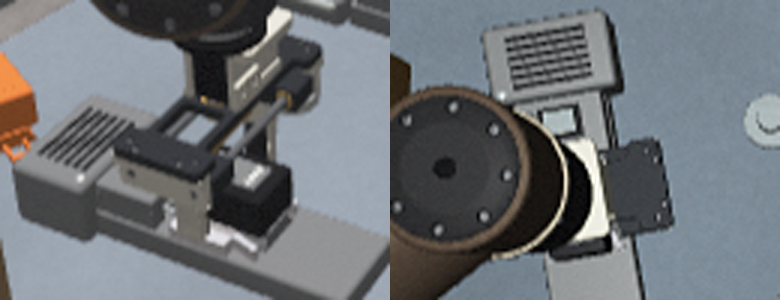

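Run:
```python
from h import *
o=np.array([.568,.1924]);a=.165;c,s=np.cos(a),np.sin(a)
for dx in(-12,):
  for (x,y) in((38,27),(-38,27),(-38,-27),(38,-27)):
    X=(x+dx)/1e3;Y=y/1e3
    p=[o[0]+c*X-s*Y,o[1]+s*X+c*Y,.084]
    print(dx,x,y,"side crop",(proj("side",p)-[195,165])*3)
for Y in(.044,):
    p=[.558-s*Y,.1905+c*Y,.052];print("tip",(proj("side",p)-[195,165])*3)
```

```text
-12 38 27 side crop [169.10359969 172.49640747]
-12 -38 27 side crop [249.3090778  200.55269188]
-12 -38 -27 side crop [283.21959    162.85332043]
-12 38 -27 side crop [204.78264472 136.53999521]
tip [198.00669434 227.89566707]
```

```bash
python3 -m creep '1 -.02 -.003 0 0 0 0;1 0 0 -.01 0 0 0;-1 0 0 0 0 0 0;-1 0 0 0 0 0 0;-1 0 0 0 0 0 0;-1 0 0 0 0 0 0;-1 0 0 0 0 0 0;-1 0 0 0 0 0 0;-1 0 0 0 0 0 0;-1 0 0 0 0 0 0;-1 0 0 0 0 0 0;-1 0 0 0 0 0 0' 15
```

```text
t: 7.92
ee_pos: [0.5537, 0.1897, 0.0496]
eef_rot: [0.0, -0.083, 0.997, -0.0]
ft_force: [0.3, 0.6, 0.1]
finger_gap: 0.614
```

```bash
python3 -m creep '-1 0 0 0 0 0 0;-1 0 0 0 0 0 0;-1 0 0 0 0 0 0' 40
```

```text
t: 8.17
ee_pos: [0.5537, 0.1897, 0.0496]
eef_rot: [0.0, -0.083, 0.997, 0.0]
ft_force: [1.4, 0.5, -0.8]
finger_gap: 0.615
```

```bash
python3 -m creep '-1 -.01 -.0017 0 0 0 0;-1 -.02 -.0033 0 0 0 0;-1 -.02 -.0033 0 0 0 0;-1 -.02 -.0033 0 0 0 0;-1 0 0 0 0 0 0'
```

```text
t: 8.58
ee_pos: [0.5385, 0.1871, 0.0496]
eef_rot: [-0.0, -0.083, 0.997, -0.0]
ft_force: [-0.1, -0.1, -1.1]
finger_gap: 0.616
```

```bash
python3 -m creep '-1 -.03 -.005 0 0 0 0;-1 -.03 -.005 0 0 0 0;-1 -.03 -.005 0 0 0 0;-1 -.03 -.005 0 0 0 0;-1 -.03 -.005 0 0 0 0;-1 -.03 -.005 0 0 0 0;-1 -.03 -.005 0 0 0 0'
```

```text
t: 9.17
ee_pos: [0.497, 0.1803, 0.0495]
eef_rot: [-0.0, -0.083, 0.997, -0.0]
ft_force: [0.6, -0.0, -0.0]
finger_gap: 0.617
```

```bash
python3 -m creep '-1 -.04 -.0067 0 0 0 0;-1 -.04 -.0067 0 0 0 0;-1 -.04 -.0067 0 0 0 0;-1 -.04 -.0067 0 0 0 0;-1 -.04 -.0067 0 0 0 0;-1 -.04 -.0067 0 0 0 0;-1 0 0 0 0 0 0'
python3 - <<'E'
from h import *
from plant import camera
s=camera("side");t=camera("top")
cv2.imwrite("pics/e.png",np.hstack([cv2.resize(s[165:285,195:355],None,fx=2.5,fy=2.5,interpolation=2),cv2.resize(t[140:260,190:350],None,fx=2.5,fy=2.5,interpolation=2)]))
E
```

```text
t: 9.75
ee_pos: [0.448, 0.1718, 0.0496]
eef_rot: [-0.0, -0.083, 0.997, -0.0]
ft_force: [-1.5, 1.2, -2.5]
finger_gap: 0.616
```

View pics/e.png

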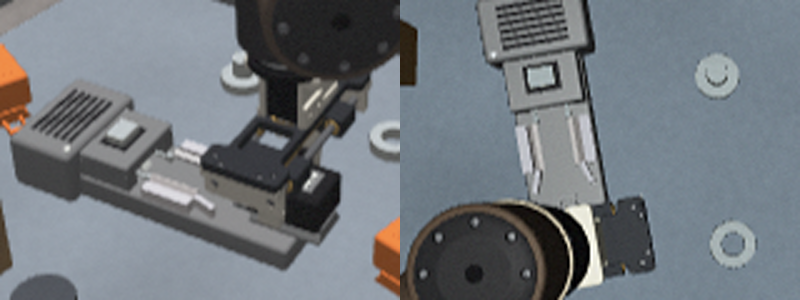

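The pack is out: the top view shows the charger's rails empty. Lift and carry it across to the front of the light's runway.

```bash
python3 -m creep '-1 0 0 .03 0 0 0;-1 0 0 .08 0 0 0;-1 0 0 .12 0 0 0;-1 0 0 .12 0 0 0;-1 0 0 .1 0 0 0;-1 0 0 .05 0 0 0;-1 0 0 0 0 0 0'; python3 -m creep '-1 .008 -.1 0 0 0 -.03;-1 .008 -.15 0 0 0 -.03;-1 .008 -.18 0 0 0 -.03;-1 .008 -.18 0 0 0 -.04;-1 .008 -.18 0 0 0 -.04;-1 .008 -.18 0 0 0 -.04;-1 .008 -.18 0 0 0 -.04;-1 .008 -.18 0 0 0 -.04;-1 .008 -.18 0 0 0 -.04;-1 .008 -.18 0 0 0 -.04;-1 0 -.13 0 0 0 0;-1 0 -.08 0 0 0 0'; python3 -m creep '-1 0 0 0 0 0 0;-1 0 0 0 0 0 0'
python3 - <<'E'
from h import *
from plant import camera
s=camera("side");t=camera("top")
cv2.imwrite("pics/f_s.png",s);cv2.imwrite("pics/f_t.png",t)
cv2.imwrite("pics/f.png",np.hstack([cv2.resize(s[105:225,295:455],None,fx=2.5,fy=2.5,interpolation=2),cv2.resize(t[150:270,310:470],None,fx=2.5,fy=2.5,interpolation=2)]))
E
```

```text
t: 10.43
ee_pos: [0.451, 0.1732, 0.1518]
eef_rot: [0.002, -0.082, 0.997, 0.001]
ft_force: [0.5, 0.2, -2.8]
finger_gap: 0.615
t: 11.43
ee_pos: [0.4645, -0.2101, 0.1477]
eef_rot: [-0.001, -0.059, 0.998, 0.0]
ft_force: [0.7, 0.6, -3.2]
finger_gap: 0.614
t: 11.6
ee_pos: [0.4646, -0.2084, 0.1477]
eef_rot: [-0.001, -0.059, 0.998, 0.0]
ft_force: [0.8, 0.4, -2.5]
finger_gap: 0.611
```

View pics/f.png

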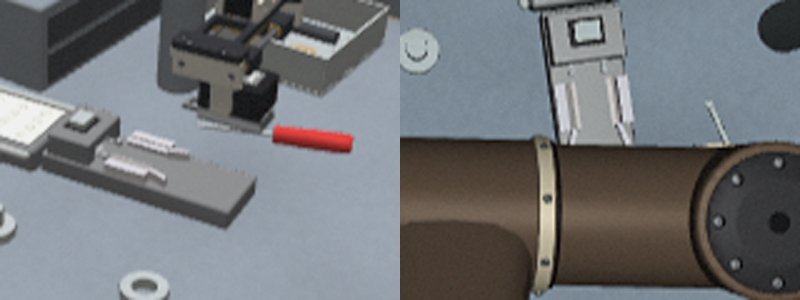

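```bash
python3 -m creep '-1 0 0 -.08 0 0 0;-1 0 0 -.1 0 0 0;-1 0 0 -.1 0 0 0;-1 0 0 -.08 0 0 0;-1 0 0 -.05 0 0 0;-1 0 0 -.04 0 0 0;-1 0 0 0 0 0 0;-1 0 0 0 0 0 0'
python3 - <<'E'
from h import *
from plant import camera
s=camera("side");t=camera("top")
cv2.imwrite("pics/g_s.png",s);cv2.imwrite("pics/g_t.png",t)
cv2.imwrite("pics/g.png",np.hstack([cv2.resize(s[135:215,295:415],None,fx=3.3,fy=3.3,interpolation=2),cv2.resize(t[150:230,330:450],None,fx=3.3,fy=3.3,interpolation=2)]))
E
```

```text
t: 12.37
ee_pos: [0.4659, -0.2074, 0.0597]
eef_rot: [-0.0, -0.061, 0.998, -0.0]
ft_force: [0.9, 0.6, -2.5]
finger_gap: 0.615
```

View pics/g.png

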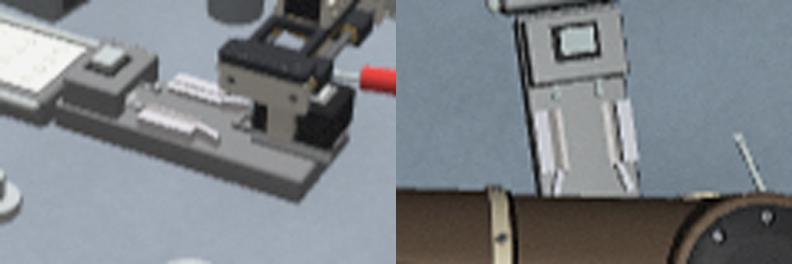

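```bash
python3 -m creep '-1 0 -.005 -.02 0 0 .02;-1 0 0 -.015 0 0 .02;-1 0 0 -.008 0 0 0;-1 0 0 -.003 0 0 0;-1 0 0 0 0 0 0;-1 0 0 0 0 0 0'
```

```text
t: 12.97
ee_pos: [0.4657, -0.2087, 0.0504]
eef_rot: [-0.0, -0.063, 0.998, -0.0]
ft_force: [0.2, -1.2, -3.7]
finger_gap: 0.616
```

```bash
python3 -m creep '-1 .03 .0036 0 0 0 -.02;-1 .03 .0036 0 0 0 -.02;-1 .03 .0036 0 0 0 0;-1 .03 .0036 0 0 0 0;-1 0 0 0 0 0 0'
```

```text
t: 13.38
ee_pos: [0.4915, -0.2057, 0.0504]
eef_rot: [0.0, -0.061, 0.998, -0.0]
ft_force: [-0.5, 0.4, -2.0]
finger_gap: 0.61
```

```bash
python3 -m creep '-1 .025 .003 0 0 0 0;-1 .025 .003 0 0 0 0;-1 .025 .003 0 0 0 0;-1 0 0 0 0 0 0'
```

```text
t: 13.72
ee_pos: [0.506, -0.2039, 0.0504]
eef_rot: [0.0, -0.061, 0.998, -0.0]
ft_force: [0.2, -0.0, -2.3]
finger_gap: 0.613
```

```bash
python3 -m creep '-1 .02 .0024 0 0 0 0;-1 .02 .0024 0 0 0 0;-1 0 0 0 0 0 0'
```

```text
t: 13.97
ee_pos: [0.5136, -0.203, 0.0505]
eef_rot: [0.0, -0.061, 0.998, -0.0]
ft_force: [-0.4, -0.3, -3.6]
finger_gap: 0.613
```

```bash
python3 -m creep '-1 .015 .0018 0 0 0 0;-1 .015 .0018 0 0 0 0;-1 .015 .0018 0 0 0 0;-1 0 0 0 0 0 0'
```

```text
t: 14.3
ee_pos: [0.5224, -0.202, 0.0504]
eef_rot: [0.0, -0.06, 0.998, -0.0]
ft_force: [0.3, -2.9, -4.2]
finger_gap: 0.612
```

```bash
python3 -m creep '-1 .015 .0018 0 0 0 0;-1 .015 .0018 0 0 0 0;-1 .015 .0018 0 0 0 0;-1 0 0 0 0 0 0'
```

```text
t: 14.63
ee_pos: [0.5314, -0.2009, 0.0503]
eef_rot: [0.0, -0.06, 0.998, -0.0]
ft_force: [1.6, -2.9, -5.2]
finger_gap: 0.617
```

Run:
```python
from h import *
from plant import camera
s=camera("side");t=camera("top")
cv2.imwrite("pics/i.png",np.hstack([cv2.resize(s[125:205,275:395],None,fx=3.3,fy=3.3,interpolation=2),cv2.resize(t[150:230,330:450],None,fx=3.3,fy=3.3,interpolation=2)]))
```

```text
(no output)
```

View pics/i.png

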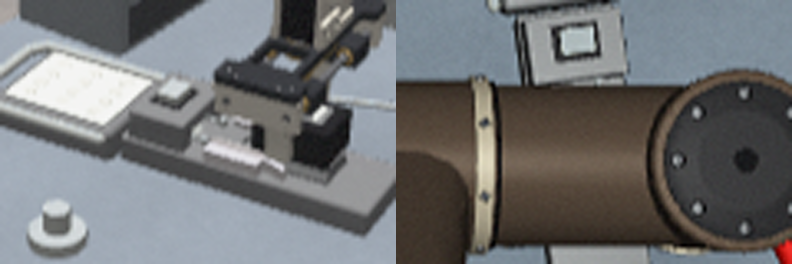

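In the side picture the battery's front is between the rails. The light lateral force of -2.9 N in y says I'm slightly too far +y, so I trim as I go.

```bash
python3 -m creep '-1 .015 -.0007 -.002 0 0 0;-1 .015 .0018 0 0 0 0;-1 .015 .0018 0 0 0 0;-1 0 0 0 0 0 0'
```

```text
t: 15.07
ee_pos: [0.5406, -0.2, 0.0501]
eef_rot: [0.0, -0.061, 0.998, -0.0]
ft_force: [0.4, 0.3, -3.1]
finger_gap: 0.617
```

```bash
python3 -m creep '-1 .015 .0018 0 0 0 0;-1 .015 .0018 0 0 0 0;-1 .01 .0012 0 0 0 0;-1 0 0 0 0 0 0'
```

```text
t: 15.4
ee_pos: [0.5483, -0.1992, 0.05]
eef_rot: [0.0, -0.06, 0.998, -0.0]
ft_force: [-0.6, 0.0, -3.5]
finger_gap: 0.615
```

```bash
python3 -m creep '-1 .01 .0012 0 0 0 0;-1 .01 .0012 0 0 0 0;-1 .01 .0012 0 0 0 0;-1 .01 .0012 0 0 0 0;-1 0 0 0 0 0 0' 45
```

```text
t: 15.82
ee_pos: [0.5562, -0.1983, 0.05]
eef_rot: [0.0, -0.06, 0.998, -0.0]
ft_force: [-0.1, -0.4, -3.6]
finger_gap: 0.612
```

```bash
python3 -m creep '-1 .01 .0012 0 0 0 0;-1 .01 .0012 0 0 0 0;-1 .01 .0012 0 0 0 0;-1 0 0 0 0 0 0'
```

```text
t: 16.15
ee_pos: [0.5622, -0.1976, 0.05]
eef_rot: [0.0, -0.06, 0.998, -0.0]
ft_force: [0.2, -0.1, -2.8]
finger_gap: 0.614
```

```bash
python3 -m creep '-1 .01 .0012 0 0 0 0;-1 .01 .0012 0 0 0 0;-1 .01 .0012 0 0 0 0;-1 0 0 0 0 0 0'
```

```text
t: 16.48
ee_pos: [0.5682, -0.1968, 0.05]
eef_rot: [0.0, -0.06, 0.998, -0.0]
ft_force: [-0.4, -0.3, -2.8]
finger_gap: 0.616
```

```bash
python3 -m creep '-1 .01 .0012 0 0 0 0;-1 .01 .0012 0 0 0 0;-1 0 0 0 0 0 0'
```

```text
t: 16.73
ee_pos: [0.5722, -0.1964, 0.05]
eef_rot: [0.0, -0.06, 0.998, -0.0]
ft_force: [0.1, -0.6, -3.0]
finger_gap: 0.611
```

```bash
python3 -m creep '-1 .01 .0012 0 0 0 0;-1 .01 .0012 0 0 0 0;-1 0 0 0 0 0 0'
```

```text
t: 16.98
ee_pos: [0.5758, -0.196, 0.05]
eef_rot: [-0.0, -0.06, 0.998, -0.0]
ft_force: [-1.4, -0.1, -0.1]
finger_gap: 0.611
```

```bash
python3 -m creep '-1 .01 .0012 0 0 0 0;-1 .01 .0012 0 0 0 0;-1 0 0 0 0 0 0'
```

```text
t: 17.23
ee_pos: [0.5785, -0.1956, 0.0497]
eef_rot: [-0.001, -0.06, 0.998, 0.0]
ft_force: [-5.1, -0.2, 1.6]
finger_gap: 0.613
```

Resistance begins at TCP x of about 0.575, so the tooth or ejector has been met. Home should be about 12–14 mm on. I continue in 2 mm steps.

```bash
python3 -m creep '-1 .01 .0012 0 0 0 0;-1 0 0 0 0 0 0'
```

```text
t: 17.4
ee_pos: [0.5799, -0.1954, 0.0497]
eef_rot: [-0.002, -0.06, 0.998, 0.0]
ft_force: [-6.9, -0.3, 3.2]
finger_gap: 0.617
```

```bash
python3 -m creep '-1 .01 .0012 0 0 0 0;-1 0 0 0 0 0 0'
```

```text
t: 17.57
ee_pos: [0.5813, -0.1952, 0.0497]
eef_rot: [-0.002, -0.06, 0.998, 0.0]
ft_force: [-8.5, -0.6, 4.8]
finger_gap: 0.611
```

```bash
python3 -m creep '-1 .01 .0012 0 0 0 0;-1 0 0 0 0 0 0'
```

```text
t: 17.73
ee_pos: [0.583, -0.195, 0.0497]
eef_rot: [-0.003, -0.06, 0.998, 0.0]
ft_force: [-7.9, -0.7, 1.4]
finger_gap: 0.615
```

```bash
python3 -m creep '-1 .01 .0012 0 0 0 0;-1 0 0 0 0 0 0'
```

```text
t: 17.9
ee_pos: [0.5857, -0.1947, 0.0497]
eef_rot: [-0.002, -0.06, 0.998, 0.0]
ft_force: [-7.0, -0.2, 2.7]
finger_gap: 0.611
```

```bash
python3 -m creep '-1 .01 .0012 0 0 0 0;-1 0 0 0 0 0 0'
```

```text
t: 18.07
ee_pos: [0.5876, -0.1945, 0.0497]
eef_rot: [-0.002, -0.06, 0.998, 0.0]
ft_force: [-8.5, -0.0, 4.0]
finger_gap: 0.614
```

```bash
python3 -m creep '-1 .008 .001 0 0 0 0;-1 0 0 0 0 0 0'
```

```text
t: 18.23
ee_pos: [0.5891, -0.1943, 0.0497]
eef_rot: [-0.002, -0.06, 0.998, 0.0]
ft_force: [-8.4, 0.4, 3.8]
finger_gap: 0.611
```

```bash
python3 -m creep '-1 .006 .0007 0 0 0 0;-1 0 0 0 0 0 0'
```

```text
t: 18.4
ee_pos: [0.5901, -0.1942, 0.0497]
eef_rot: [-0.002, -0.06, 0.998, 0.0]
ft_force: [-8.9, -0.1, 5.0]
finger_gap: 0.614
```

```bash
python3 -m creep '-1 .006 .0007 0 0 0 0;-1 0 0 0 0 0 0'
```

```text
t: 18.57
ee_pos: [0.5911, -0.1941, 0.0497]
eef_rot: [-0.002, -0.06, 0.998, 0.0]
ft_force: [-8.9, 0.0, 4.9]
finger_gap: 0.615
```

Run:
```python
from h import *
from plant import camera
s=camera("side")
cv2.imwrite("pics/j.png",cv2.resize(s[125:195,275:395],None,fx=6,fy=6,interpolation=2))
```

```text
(no output)
```

View pics/j.png

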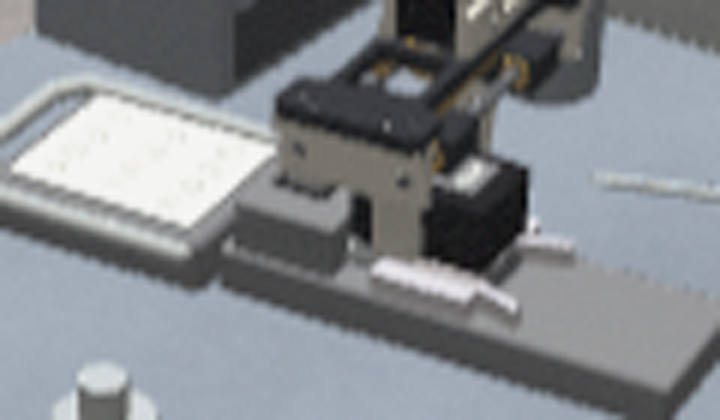

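```bash
python3 -m creep '-1 .006 .0007 0 0 0 0;-1 0 0 0 0 0 0'
```

```text
t: 18.78
ee_pos: [0.5916, -0.194, 0.0497]
eef_rot: [-0.003, -0.06, 0.998, 0.0]
ft_force: [-11.0, -0.7, 7.1]
finger_gap: 0.613
```

```bash
python3 -m creep '-1 .006 .0007 0 0 0 0;-1 0 0 0 0 0 0'
```

```text
t: 18.95
ee_pos: [0.5916, -0.194, 0.0497]
eef_rot: [-0.004, -0.06, 0.998, 0.0]
ft_force: [-15.0, 0.0, 10.5]
finger_gap: 0.611
```

```bash
python3 -m creep '-1 .006 .0007 0 0 0 0;-1 0 0 0 0 0 0'
```

```text
t: 19.12
ee_pos: [0.5916, -0.194, 0.0498]
eef_rot: [-0.005, -0.06, 0.998, 0.0]
ft_force: [-18.9, -0.2, 13.4]
finger_gap: 0.615
```

It stopped dead at x=0.5916 while the force kept rising, so the end stop is felt. I back off and check that the catch holds against a light pull.

```bash
python3 -m creep '-1 -.012 -.0015 0 0 0 0;-1 -.012 -.0015 0 0 0 0;-1 0 0 0 0 0 0'
```

```text
t: 19.37
ee_pos: [0.5899, -0.1942, 0.0497]
eef_rot: [-0.002, -0.06, 0.998, 0.0]
ft_force: [-8.1, -0.1, 3.4]
finger_gap: 0.616
```

```bash
python3 -m creep '-1 -.008 -.001 0 0 0 0;-1 0 0 0 0 0 0'
```

```text
t: 19.53
ee_pos: [0.5895, -0.1942, 0.0497]
eef_rot: [-0.001, -0.06, 0.998, 0.0]
ft_force: [-5.4, -0.6, 0.3]
finger_gap: 0.616
```

```bash
python3 -m creep '-1 -.008 -.001 0 0 0 0;-1 0 0 0 0 0 0'
```

```text
t: 19.7
ee_pos: [0.5894, -0.1943, 0.0497]
eef_rot: [0.0, -0.06, 0.998, 0.0]
ft_force: [-0.8, -0.8, -4.4]
finger_gap: 0.613
```

```bash
python3 -m creep '-1 -.008 -.001 0 0 0 0;-1 0 0 0 0 0 0'
```

```text
t: 19.87
ee_pos: [0.5892, -0.1943, 0.05]
eef_rot: [0.001, -0.061, 0.998, -0.0]
ft_force: [3.8, 1.0, -7.1]
finger_gap: 0.613
```

The catch holds: the battery stays put while the tool pulls with about 4 N. I relax the pull, open, and lift away.

```bash
python3 -m creep '-1 .006 .0007 0 0 0 0;-1 0 0 -.002 0 0 0;1 0 0 0 0 0 0;1 0 0 0 0 0 0;1 0 0 0 0 0 0;1 0 0 0 0 0 0;1 0 0 0 0 0 0;1 0 0 0 0 0 0;1 0 0 0 0 0 0;1 0 0 0 0 0 0'
```

```text
t: 20.7
ee_pos: [0.5889, -0.1944, 0.0496]
eef_rot: [0.0, -0.06, 0.998, -0.0]
ft_force: [-0.1, -0.1, 0.4]
finger_gap: 1.002
```

```bash
python3 -m creep '1 0 0 0 0 0 0;1 0 0 .03 0 0 0;1 0 0 .06 0 0 0;1 0 0 .1 0 0 0;1 0 0 .15 0 0 0;1 0 0 .15 0 0 0;1 0 0 .15 0 0 0;1 0 0 .15 0 0 0;1 -.1 0 0 0 0 0;1 -.1 0 0 0 0 0;1 -.1 0 0 0 0 0;1 0 0 0 0 0 0'
```

```text
t: 21.7
ee_pos: [0.526, -0.1943, 0.2095]
eef_rot: [0.001, -0.06, 0.998, 0.0]
ft_force: [-0.4, 0.8, -1.1]
finger_gap: 0.998
```

```bash
python3 -m creep '1 -.12 .15 0 0 0 0;1 -.12 .15 0 0 0 0;1 -.1 .17 0 0 0 0;1 0 .18 0 0 0 0;1 0 .18 0 0 0 0;1 0 .1 0 0 0 0;1 0 0 0 0 0 0'
python3 - <<'E'
from h import *
from plant import camera
s=camera("side");t=camera("top")
cv2.imwrite("pics/k_s.png",s);cv2.imwrite("pics/k_t.png",t)
cv2.imwrite("pics/k.png",np.hstack([cv2.resize(s[125:205,275:395],None,fx=3.3,fy=3.3,interpolation=2),cv2.resize(t[135:215,330:450],None,fx=3.3,fy=3.3,interpolation=2)]))
E
```

```text
t: 22.28
ee_pos: [0.4615, -0.0053, 0.2091]
eef_rot: [0.001, -0.062, 0.998, 0.0]
ft_force: [0.3, 0.6, 0.3]
finger_gap: 0.996
```

View pics/k.png

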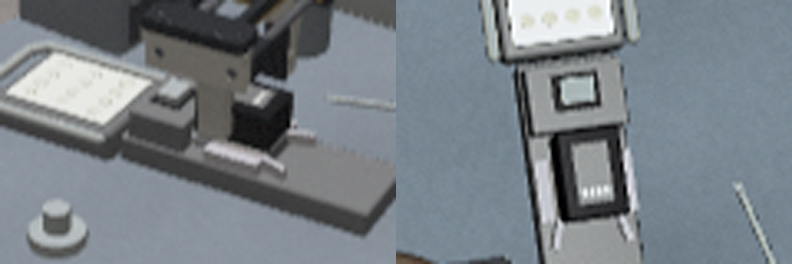

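View pics/k_t.png

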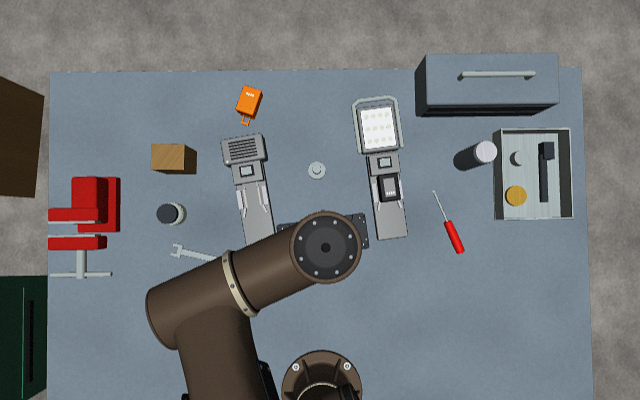

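```bash
python3 -m creep '1 0 0 .15 0 0 0;1 0 0 .15 0 0 0;1 0 0 .15 0 0 0;1 0 0 .15 0 0 0;1 0 .1 .1 0 0 0;1 0 .1 0 0 0 0;1 0 0 0 0 0 0;1 0 0 0 0 0 0'
python3 - <<'E'
from h import *
from plant import camera
s=camera("side");t=camera("top")
cv2.imwrite("pics/l.png",np.hstack([cv2.resize(s[125:205,275:395],None,fx=3.3,fy=3.3,interpolation=2),cv2.resize(t[135:215,330:450],None,fx=3.3,fy=3.3,interpolation=2)]))
for n,im in(("top",t),("side",s)):
    h=cv2.cvtColor(im,cv2.COLOR_BGR2HSV)
    m=((im.min(2)>150)&(h[...,1]<30)).astype(np.uint8)
    N,l,st,ce=cv2.connectedComponentsWithStats(m)
    for x,y in(((385,162),(246,170)) if n=="top" else ((328,151),(243,216))):
        d=np.hypot(*(ce-[x,y]).T);i=np.argmin(d[1:])+1;print(n,ce[i],st[i])
E
```

```text
t: 23.05
ee_pos: [0.4609, 0.0312, 0.348]
eef_rot: [0.0, -0.06, 0.998, 0.0]
ft_force: [-0.4, 0.1, 0.2]
finger_gap: 1.002
top [384.46268657 161.86567164] [380 158  10   9  67]
top [245.75384615 170.2       ] [241 167  11   8  65]
side [327.36363636 151.03030303] [323 148  10   6  33]
side [243.45 216.1 ] [238 212  12   9  60]
```

View pics/l.png

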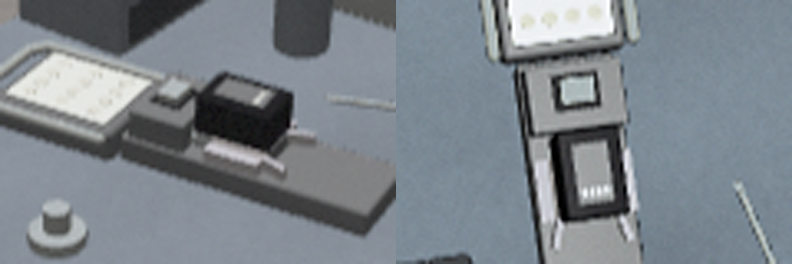

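The battery sits tight against the light's bridge (side crop (243,108), top crop (590,172)). Both buttons are back within 0.3 px of where they stood when up. Handing in.

```bash
python3 -c "
from plant import job_done
print(job_done())"
```

```text
the job is handed in; nothing more can be done
None
```

The battery is out of the charger and latched home in the work light, and I handed the job in at about 23 s; no verdict is reported.

- **Charger:** I pressed the catch with the fingers shut, peaking at 17 N. The battery sprang loose about 12 mm. I gripped it, first at 15 N and then 40 N, and slid it straight out.
- **Work light:** I guided it into the rails, trimming out a 3 N side force. Resistance began at TCP x of about 0.575, rose to about 9 N, and the end stop was felt at x = 0.5916. I pushed to about 19 N along the rails there, plus about 13 N of vertical reaction on the tool.
- **Last checks:** After backing off, the battery stayed put against a pull of about 4 N, so the catch holds. After I let go, both buttons were within 0.3 px of their original "up" pixels. The battery sits tight against the light's bridge.
- **Bystanders:** The bearing was hidden behind the arm in the last full top picture, and I did not measure the others. Those in view looked unmoved.
- **Disagreement:** The two cameras differed by 2–4 mm on the button positions, so I used a compromise for the charger and relied mainly on the top view and on feel at the light.

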